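Fish the rolling pin out of the short drawer

ROBOT

A 6-joint arm with a two-finger parallel gripper is mounted at the origin on a cart in front of the work surface, level with it; the furniture and walls round the work are solid. World frame = base frame: x ahead of the robot, y to its left, z up, the work surface at z = 0. Lengths are in m, angles in rad, forces in N, time in s.
With the tool pointing down it reaches from about 0.425 to 0.95 m from the base axis. Payload 3.5 kg.
Tool frame: the origin (TCP) lies on the centre line of the jaws, within the pads' length; the fingertips stand ahead of it and the grasp point (between the pads) lies 11 mm behind it (tips_ahead is the z of the fingertips in the tool frame, in m); z points along the fingers, y is the direction in which the jaws open and shut (so a half turn about z gives the same grasp; the last joint's range is limited). The gripper opens to 85 mm and grips with 20 to 120 N. Pads are 22 mm wide; open, the fingers measure 114 mm over their backs; the gripper's body (76 mm by 85 mm) begins 54 mm behind the grasp point. The pads swing forward as they close: fully open they stand 13 mm farther back than shut.
Start: joints at [1.045, 0.286, 1.577, -0, 1.279, -0.15], TCP at [0.248, 0.628, 0.239] pointing down, gripper open.
Joint ranges: [-2.77, 2.77], [-0.9, 2.22], [0.21, 2.48], [-1.53, 4.67], [0.24, 2.81], [-2.84, 2.84]. Speed limits (rad/s): [2.79, 2.79, 3.14, 3.14, 3.14, 3.14].

INTERFACE

Orientations are given as a unit quaternion [x, y, z, w].
In Python, from plant import * gives the robot as it stands. The module is installed in compiled form; this text tells all that it offers.
- The arm moves only by the tool move_arm, never from a script. Its arguments are lists of equal length, an entry for each row: "linear": the shift along the world's x, y, z in m, a list of three; "twist": the turn, a rotation vector about the world's x, y, z in degrees, a list of three. A call has 1 to 20 rows; each row shifts and turns the pose as measured when the row begins; what a row does not reach is not made up. A row lasts 1/12 s, in which the tool goes at most 41.7 mm and 7.16 degrees, less where a joint would pass 70% of its speed; a pose out of reach is approached as far as the arm can. A call is refused whole if a number of a shift passes 0.0417 or a number of a turn 7.16, either way. A call with a gripper value outside its range is refused whole. "grip" is the opening, from 0 (shut) to 1 (fully open), set as the call begins (left out, the last holds). The fingers move at their own pace and stop on an object; "force" is the grip in N (left out, the last holds). Time passes only in rows, so rows that do not move let the fingers close. It gives the time, the measured TCP pose, the force and the opening at its end, in the units of the state.
- get_state(): the state, without advancing time (a new reading comes with each control period).
- read_camera(name): name is "scene" or "top" or "wrist"; returns a dict with "img" (420x560x3 uint8, blue, green, red), "depth" (420x560 float32, m along the optical axis (not along the pixel's ray), 0 where there is no reading), "fx", "fy", "cx", "cy" (pixels), "rvec" (rotation vector, rad) and "tvec" (3), from world to camera coordinates, as OpenCV has them. Camera axes: x right, y down, z forward; pixel columns grow to the right and rows downward; lengths in m; the calibration is good to about 2 mm. A picture is of the moment at which its call begins.
- sign_off(): hands the job in, once; it reports no verdict.
The state is a dict: "time": time; "qpos": joint angles; "dq": joint speeds; "joint_efforts": joint torques, N m; "eef_pos": TCP position; "tcp_rot": TCP orientation; "contact_force": force on the tool from outside, world axes, zero at the start; "wrist_torque": the same for the moment, N m; "opening": opening from 0.0 (shut) to 1.0 (fully open).
Only numpy, scipy, OpenCV 4.12 (cv2) and the standard library are available. Lean on these libraries where they do the work, as an engineer would, in place of code of your own. Each camera call takes 0.05 s, during which the arm holds its last target.

TASK

Pull the drawer of the wooden worktop unit out to its stop, then take out the rolling pin that lies in it: the pin is longer than the gap, so tip its front end up and draw it out at a slant between the drawer front and the unit's top. Leave the drawer open, disturb nothing that lies on the unit or behind it, and finish while still holding the pin in the gripper, roughly level and still, at least 5 cm clear above the top of the unit and touching nothing else.

Things in the scene. Friction and masses are not known exactly. Their poses are not given: they have to be found in the camera images.
- unit: Pale wooden drawer unit standing fixed on the worktop, 280 mm wide (its y), 370 deep (its x), 130 high. Origin: centre of its underside, on the worktop. Its -x axis points out of its front, the way the drawer comes out; z up. The top board is 14 mm thick (underside 116 mm above the worktop), its front edge at x = -185 mm in this frame. A squash, onion and garlic bulb lie on the rear half.
- drawer (a joint): How far the unit's one drawer is out (m): 0 shut, 0.19 at its stop; about 2 N of friction, stays where it is left. At the stop the gap from the top board's front edge to the inside of the drawer front is 192 mm. The front panel is darker wood, 16 mm thick, 272 mm wide, its upper edge 114 mm above the worktop.
- bay_floor (a point): Inside the drawer: point on the floor (26 mm above the worktop) at the inside of the front panel, on the centre line of the pin's bay; moves with the drawer. The bay is 165 mm wide and 346 mm long from here to the back wall; white inside, side walls 58 mm high. A divider 36 mm high parts it from a narrow bay with peeler and teaspoon on the unit's -y side.
- drawer_handle (a point): Centre of the drawer's dark steel bar handle, 84 mm above the worktop: a level round bar 10 mm thick and 110 mm long along the unit's y, its centre 45 mm out from the front panel (40 mm of free room behind it for a finger); moves with the drawer.
- pin_center (a point): Centre of the rolling pin (on its axis, half-way along): one-piece dark wooden pin, 300 mm long, 38 mm thick over its middle 130 mm, tapering to 26 mm at the ends, about 0.2 kg. Its own x axis runs along the pin, from the end near the drawer front (-x) to the rear end (+x); it lies front to back in the drawer, roughly parallel to the unit's x.
- pin_front (a point): Centre of the pin's end face nearest the drawer front, 150 mm from the pin's centre.
- pin_rear (a point): Centre of the pin's rear end face, 150 mm from the pin's centre; with the drawer out it lies under the unit's top board.
- squash_1: Bystander: pale green ribbed squash, 110 x 118 mm, 94 mm high, lying on the rear of the unit. Origin: centre of its underside.
- onion_1: Bystander: red onion, 64 x 67 mm, 71 mm high, lying on the rear of the unit. Origin: centre of its underside.
- garlic_1: Bystander: bulb of garlic, 60 mm wide, 59 mm high, lying on the rear half of the unit. Origin: centre of its underside.
- mug_2: Bystander: grey-green mug, 88 x 124 mm, 106 mm high, on the worktop behind the drawer. Origin: centre of its underside.
- tumbler: Bystander: clear glass tumbler, 80 mm wide, 91 mm high, on the worktop behind the drawer. Origin: centre of its underside.
- rolling_pin: The rolling pin's body; same origin and axes as pin_center.

How it is judged:
On the way, in this order (a step that is already met when the one before it is completed fails the run):
1. the drawer is pulled out to its stop (within 12 mm) (value of joint drawer above 0.178 m), for 0.2 s.
2. the pin is tipped: its front end at least 45 mm higher than its rear end and above the drawer front, while its rear end is still under the unit's top board (x of pin_rear in the frame of unit above -0.18 m and z of pin_rear in the frame of unit below 0.116 m and z of pin_front in the frame of unit above 0.116 m and angle between pin_center's own x axis and vertical above 1.722 rad), for 0.1 s.
At the end, for the whole second after the job is handed in: The pin is held between the fingers, still and level within 0.3 rad, both ends at least 0.19 m above the worktop (5 cm over the 0.13 m unit), touching neither unit, drawer nor the things on the unit; the drawer is still at least 0.15 m out (height (world z) of each of pin_front, pin_rear above 0.19 m and angle between pin_center's own x axis and vertical between 1.27 and 1.87 rad and contact force between the fingers and rolling_pin above 1 N and contact force between rolling_pin and unit below 0.1 N and contact force between rolling_pin and squash_1 below 0.1 N and contact force between rolling_pin and onion_1 below 0.1 N and contact force between rolling_pin and garlic_1 below 0.1 N and linear speed of rolling_pin below 0.03 m/s and angular speed of rolling_pin below 0.2 rad/s and value of joint drawer above 0.15 m); the arm keeps its last pose, push and grip.
It fails at once if the squash, onion or garlic on the unit, or the mug or tumbler behind it, is shifted more than 25 mm (distance of any of squash_1, onion_1, garlic_1, mug_2, tumbler from where it was at the start of the episode above 0.025 m).
It also fails if it takes over 54 s, if anything falls off the work surface, if the arm or the gripper's body presses on something with over 40 N, if the wrist force passes 120 N, or if a joint passes its speed limit or range.

## Working session

There is one attempt and no reset: what is moved stays moved. The work goes in short steps, Python scripts to look and compute and a tool call to move; the robot and the scene stay as the last step left them, time stands still between calls to the robot, and variables do not carry over. Pictures are saved under pics/ and viewed, and the job is handed in when it is done.

Besides the shell and the picture viewer there is one more tool, called after "Request:" as name(argument=value, ...) on one line, values as JSON. move_arm: Moves the arm, as the interface text tells. Its arguments: {"type":"object","properties":{"linear":{"type":"array","items":{"type":"array","items":{"type":"number"}}},"twist":{"type":"array","items":{"type":"array","items":{"type":"number"}}},"grip":{"type":"number"},"force":{"type":"number"}},"required":["linear","twist"]}

```bash
ls; mkdir -p pics; cat > h.py <<'E'
import numpy as np, cv2
from plant import *
def snap(n,f):
    c=read_camera(n); cv2.imwrite('pics/'+f,c['img']); np.savez('pics/'+f[:-4]+'.npz',**c); return c
def pts(c):
    R,_=cv2.Rodrigues(np.array(c['rvec'],float)); t=np.array(c['tvec'],float).reshape(3)
    v,u=np.mgrid[0:420,0:560]; d=c['depth']
    P=np.stack([(u-c['cx'])/c['fx']*d,(v-c['cy'])/c['fy']*d,d],-1)
    return (P-t)@R
E
python3 - <<'E'
from h import *
for n in ['scene','top','wrist']: snap(n,n+'0.png')
s=get_state(); print(s)
E
```

```text
pics
{'time': 0.15, 'qpos': array([ 1.04495014e+00,  2.87010199e-01,  1.57787712e+00, -1.58633439e-05,
        1.27859257e+00, -1.49988707e-01]), 'dq': array([-1.13614997e-03, -3.44137854e-03, -2.52478496e-03,  9.50330665e-04,
        4.96695583e-05, -1.16770766e-03]), 'joint_efforts': array([-1.76890667e-04, -4.06605935e+01, -2.93140054e+01, -1.37454658e-04,
        3.93727460e-03, -4.08684116e-06]), 'eef_pos': array([0.24748231, 0.62744649, 0.23821318]), 'tcp_rot': array([ 1.86822173e-01,  9.82393295e-01, -8.92770531e-04, -3.05667047e-04]), 'contact_force': array([ 1.05077461,  0.04056307, -0.32407323]), 'wrist_torque': array([-0.02711236, -0.02386539,  0.01199566]), 'opening': 1.002495529895802}
```

View pics/scene0.png

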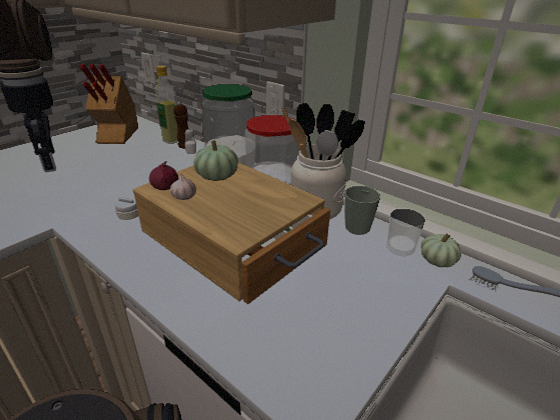

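View pics/top0.png

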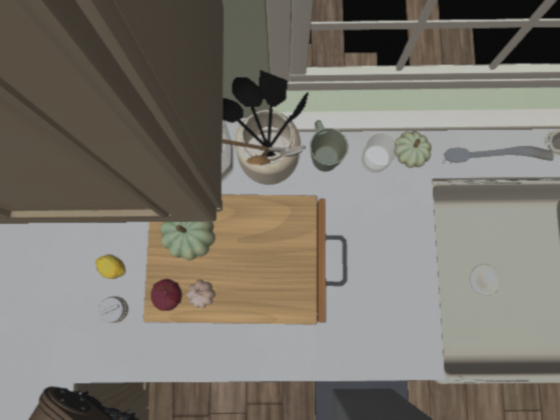

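View pics/wrist0.png

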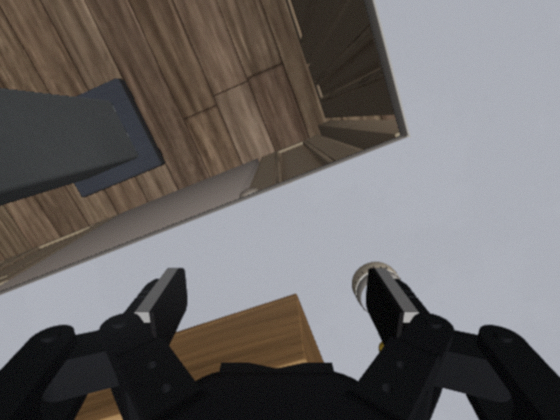

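The unit's front faces right in the top view, with the handle at about (340,260). Next I'll measure the unit top and the handle.

```bash
python3 - <<'E'
from h import *
c=dict(np.load('pics/top0.npz')); P=pts(c)
for uv in [(235,195),(316,195),(316,322),(146,322),(342,260),(360,395),(322,260)]: print(uv,P[uv[1],uv[0]].round(4))
hsv=cv2.cvtColor(c['img'],cv2.COLOR_BGR2HSV)
z=P[...,2]; 
m=(abs(z-0.13)<.006); m[:180]=0;m[:,330:]=0; m[:,:140]=0
n,l,st,_=cv2.connectedComponentsWithStats(m.astype(np.uint8)); i=1+st[1:,4].argmax()
q=P[l==i][:,:2]; print(st[i])
r=cv2.minAreaRect(q.astype(np.float32)); print(r, cv2.boxPoints(r))
# handle
m=(P[...,2]>.06)&(P[...,2]<.1); m[:200]=0;m[300:]=0;m[:,:328]=0;m[:,370:]=0
h=P[m]; print(len(h),h.min(0),h.max(0),np.median(h,0))
v,u=np.nonzero(m); print(u.min(),u.max(),v.min(),v.max())
bar=h[h[:,1]<h[:,1].min()+.012]; print(bar.min(0),bar.max(0),bar.mean(0))
# front panel
m=(P[...,2]>.1)&(P[...,2]<.12); m[:190]=0;m[330:]=0;m[:,:310]=0;m[:,335:]=0
h=P[m]; r=cv2.minAreaRect(h[:,:2].astype(np.float32)); print(r,cv2.boxPoints(r))
E
```

```text
(235, 195) [0.6667 0.4042 0.128 ]
(316, 195) [ 0.6939  0.2154 -0.003 ]
(316, 322) [0.3894 0.2308 0.1292]
(146, 322) [ 0.3886  0.6267 -0.0025]
(342, 260) [ 0.5317  0.1562 -0.0007]
(360, 395) [ 0.1091  0.0287 -0.6587]
(322, 260) [0.5216 0.214  0.1175]
[  144   194   173   131 16682]
((0.5291198492050171, 0.4116748869419098), (0.3684134781360626, 0.2801966667175293), 88.75337982177734) [[0.38504708 0.23055972]
 [0.66517746 0.22446378]
 [0.6731926  0.59279007]
 [0.39306223 0.598886  ]]
315 [0.46822752 0.1562383  0.08162068] [0.58139966 0.1998152  0.0949815 ] [0.52374909 0.16430025 0.08818121]
328 347 235 285
[0.4703211  0.1562383  0.08162068] [0.57846483 0.16820656 0.0949815 ] [0.52458477 0.16167692 0.08812074]
((0.5240781903266907, 0.21411468088626862), (0.0156250037252903, 0.2706907093524933), 88.74833679199219) [[0.38859448 0.20926051]
 [0.65922064 0.20334758]
 [0.6595619  0.21896885]
 [0.38893574 0.22488178]]
```

```bash
python3 - <<'E'
import plant
print([d for d in dir(plant) if not d.startswith('_')]); print(getattr(plant,'tips_ahead',None))
from scipy.spatial.transform import Rotation as R
r=R.from_quat(plant.get_state()['tcp_rot']); print(r.as_matrix().round(3))
E
```

```text
['Unreachable', 'get_state', 'read_camera', 'sign_off', 'tips_ahead']
0.008
[[-0.93   0.367 -0.001]
 [ 0.367  0.93  -0.002]
 [ 0.    -0.002 -1.   ]]
```

Request:
move_arm(linear=[[0.012, -0.022, 0.005], [0.014, -0.022, 0.005], [0.014, -0.022, 0], [0.014, -0.022, 0], [0.014, -0.022, 0], [0.014, -0.022, 0], [0.014, -0.022, 0], [0.014, -0.022, 0], [0.014, -0.022, 0], [0.014, -0.022, 0], [0.014, -0.022, 0], [0.014, -0.022, 0], [0.014, -0.022, 0], [0.014, -0.022, 0], [0.014, -0.022, 0], [0.014, -0.022, 0], [0.014, -0.022, 0], [0.014, -0.022, 0], [0.014, -0.022, 0], [0.014, -0.022, 0]], twist=[[0, 0, -3.5], [0, 0, -3.5], [0, 0, -3.5], [0, 0, -3.5], [0, 0, -3.5], [0, 0, -3.5], [0, 0, -3.5], [0, 0, -3.5], [0, 0, -3.5], [0, 0, -3.5], [0, 0, -3.5], [0, 0, -3.5], [0, 0, -3.5], [0, 0, -3.5], [0, 0, -3.5], [0, 0, -3.5], [0, 0, -3.5], [0, 0, -3.5], [0, 0, -3.5], [0, 0, -3.5]], grip=0)

```text
time: 1.82
eef_pos: [0.5273, 0.1667, 0.2399]
tcp_rot: [0.734, 0.679, -0.004, -0.006]
contact_force: [0.1, 0.3, 0.4]
opening: -0.0
```

```bash
cat >> h.py <<'E'
from scipy.spatial.transform import Rotation as Ro
def st():
    s=get_state(); print('t',round(s['time'],2),'pos',s['eef_pos'].round(4),'q',s['qpos'].round(2),'F',s['contact_force'].round(2),'op',round(s['opening'],3)); M=Ro.from_quat(s['tcp_rot']).as_matrix(); print('y',M[:,1].round(3),'yaw',np.degrees(np.arctan2(M[1,1],M[0,1])).round(2),'z',M[:,2].round(3)); return s
E
python3 - <<'E'
from h import *
st(); import plant; print(plant.tips_ahead)
E
```

```text
t 1.82 pos [0.5273 0.1667 0.2399] q [0.12 0.02 1.87 0.   1.26 0.2 ] F [0.05 0.25 0.38] op -0.0
y [ 0.997 -0.078 -0.014] yaw -4.45 z [-0.014  0.003 -1.   ]
0.008
```

Request:
move_arm(linear=[[-0.001, 0.01, -0.02], [-0.001, 0.01, -0.02], [0, 0, -0.02], [0, 0, 0]], twist=[[0, -0.8, 1.6], [0, 0, 1.6], [0, 0, 0], [0, 0, 0]])

```text
time: 2.15
eef_pos: [0.5293, 0.1806, 0.179]
tcp_rot: [0.718, 0.696, 0.002, 0.001]
contact_force: [-0.2, 0.3, -0.0]
opening: -0.004
```

```bash
python3 - <<'E'
from h import *
st(); snap('wrist','w1.png'); snap('scene','s1.png')
E
```

```text
t 2.15 pos [0.5293 0.1806 0.179 ] q [0.15 0.09 1.92 0.   1.13 0.18] F [-0.19  0.26 -0.04] op -0.004
y [ 0.999 -0.032  0.005] yaw -1.83 z [ 0.005  0.001 -1.   ]
```

View pics/w1.png

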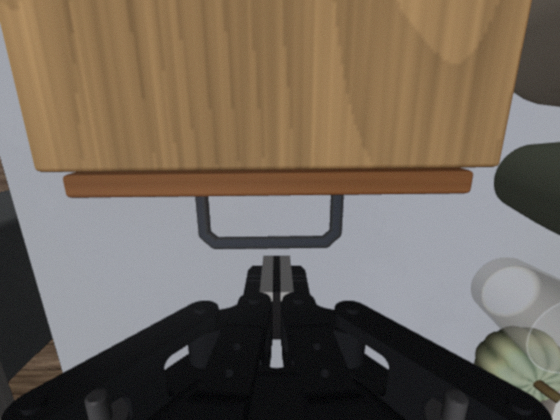

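View pics/s1.png

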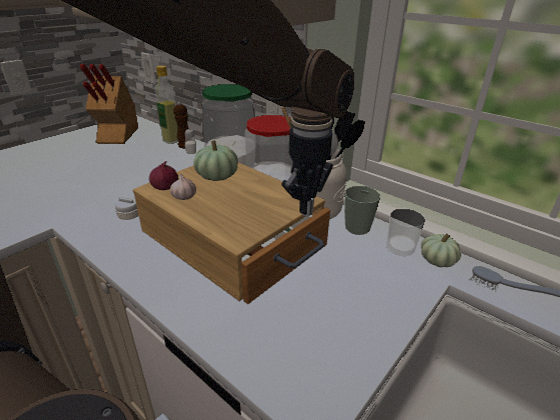

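The wrist view shows the closed fingers at about (276,265), centred on the bar (y about 242). They are not yet shifted behind it, so I'll align and descend.

Request:
move_arm(linear=[[-0.004, 0.006, -0.01], [0, 0, -0.015], [0, 0, -0.015], [0, 0, -0.01], [0, 0, 0]], twist=[[0, 0.3, 0.5], [0, 0, 0], [0, 0, 0], [0, 0, 0], [0, 0, 0]])

```text
time: 2.67
eef_pos: [0.5305, 0.1899, 0.1381]
tcp_rot: [0.714, 0.7, 0.009, 0.005]
contact_force: [-0.6, -1.1, -1.0]
opening: 0.002
```

```bash
python3 - <<'E'
from h import *
st()
E
```

```text
t 2.67 pos [0.5305 0.1899 0.1381] q [0.16 0.14 1.95 0.   1.04 0.18] F [-0.61 -1.06 -1.04] op 0.002
y [ 1.    -0.02   0.019] yaw -1.17 z [ 0.019  0.005 -1.   ]
```

Request:
move_arm(linear=[[-0.005, -0.003, -0.01], [0, 0, -0.015], [0, 0, -0.015], [0, 0, -0.015], [0, 0, -0.005], [0, 0, 0]], twist=[[0, 1.1, 0], [0, 0, 0], [0, 0, 0], [0, 0, 0], [0, 0, 0], [0, 0, 0]])

```text
time: 3.17
eef_pos: [0.5269, 0.1876, 0.0796]
tcp_rot: [0.714, 0.7, 0.003, -0.001]
contact_force: [-0.3, -0.8, -0.4]
opening: 0.001
```

```bash
python3 - <<'E'
from h import *
st(); snap('wrist','w2.png')
E
```

```text
t 3.17 pos [0.5269 0.1876 0.0796] q [0.16 0.22 1.98 0.01 0.94 0.17] F [-0.35 -0.75 -0.39] op 0.001
y [ 1.    -0.019  0.003] yaw -1.07 z [ 0.003  0.007 -1.   ]
```

View pics/w2.png

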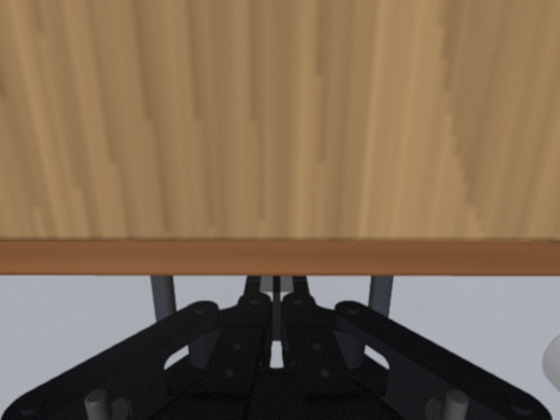

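The fingertips are between the bar and the panel, with the handle posts on either side at (165,300) and (380,300). Now I'll pull.

Request:
move_arm(linear=[[0, -0.005, -0.004], [0, -0.01, 0], [0, -0.012, 0], [0, -0.012, 0], [0, -0.012, 0], [0, -0.012, 0], [0, -0.012, 0], [0, -0.012, 0], [0, -0.012, 0], [-0.001, -0.012, 0], [-0.001, -0.012, 0], [-0.001, -0.012, 0]], twist=[[0, 0, 0], [0, 0, 0], [0, 0, 0], [0, 0, 0], [0, 0, 0], [0, 0, 0], [0, 0, 0], [0, 0, 0], [0, 0, 0], [0, 0, 0], [0, 0, 0], [0, 0, 0]])

```text
time: 4.22
eef_pos: [0.524, 0.0411, 0.0793]
tcp_rot: [0.715, 0.699, 0.009, -0.002]
contact_force: [1.7, 3.9, -2.2]
opening: 0.004
```

```bash
python3 - <<'E'
from h import *
st()
E
```

```text
t 4.22 pos [0.524  0.0411 0.0793] q [-0.12  0.15  2.06  0.02  0.92 -0.11] F [ 1.68  3.86 -2.2 ] op 0.004
y [ 1.    -0.024  0.01 ] yaw -1.35 z [ 0.01   0.015 -1.   ]
```

Request:
move_arm(linear=[[-0.001, -0.012, -0.002], [0, -0.012, 0], [-0.001, -0.01, 0], [0, -0.008, 0], [0, -0.006, 0], [0, -0.006, 0]], twist=[[-0.5, 0.5, 0], [0, 0, 0], [0, 0, 0], [0, 0, 0], [0, 0, 0], [0, 0, 0]])

```text
time: 4.72
eef_pos: [0.5223, -0.011, 0.0794]
tcp_rot: [0.722, 0.692, 0.014, -0.011]
contact_force: [4.9, 35.3, 2.1]
opening: -0.002
```

```bash
python3 - <<'E'
from h import *
st()
E
```

```text
t 4.72 pos [ 0.5223 -0.011   0.0794] q [-0.23  0.15  2.06  0.04  0.93 -0.21] F [ 4.92 35.28  2.05] op -0.002
y [ 0.999 -0.043  0.004] yaw -2.49 z [ 0.005  0.034 -0.999]
```

At the stop (35 N). I'll ease off the bar and rise.

Request:
move_arm(linear=[[0, 0.004, 0], [0, 0.004, 0], [0, 0, 0.01], [0, 0, 0.025], [0, 0, 0.035], [0, 0, 0.035], [0, 0, 0.035], [0, 0, 0.02], [0, 0, 0]], twist=[[-1, 0, 0], [-0.5, 0, 0], [0, 0, 0], [0, 0, 0], [0, 0, 0], [0, 0, 0], [0, 0, 0], [0, 0, 0], [0, 0, 0]])

```text
time: 5.47
eef_pos: [0.5182, -0.0082, 0.2496]
tcp_rot: [0.721, 0.693, -0.001, 0.001]
contact_force: [0.2, -0.3, 0.4]
opening: 0.005
```

```bash
python3 - <<'E'
from h import *
st(); c=snap('top','t2.png'); snap('wrist','w3.png')
E
```

```text
t 5.47 pos [ 0.5182 -0.0082  0.2496] q [-0.21 -0.07  1.95 -0.    1.27 -0.17] F [ 0.24 -0.35  0.41] op 0.005
y [ 0.999 -0.041 -0.   ] yaw -2.34 z [-0.001 -0.003 -1.   ]
```

View pics/t2.png

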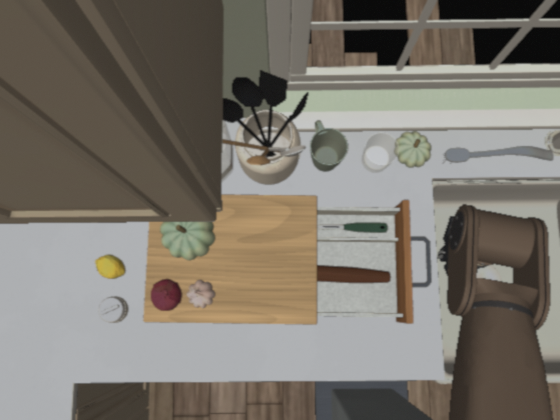

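View pics/w3.png

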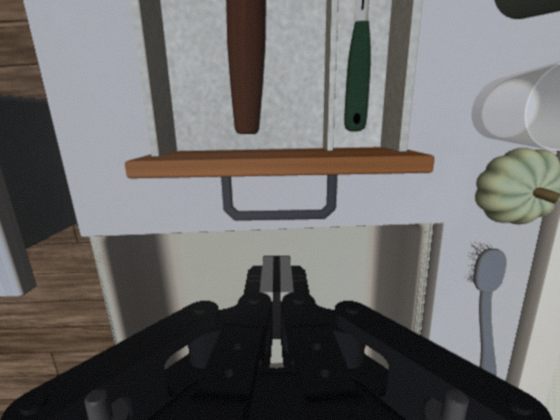

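The drawer is out. The pin's front end shows in the top view at (390,276) and it runs back to (318,274). Next I'll measure the pin.

```bash
python3 - <<'E'
from h import *
for f,roi in [('t2',(200,330,316,396)),('w3',(0,140,200,290))]:
    c=dict(np.load(f'pics/{f}.npz')); P=pts(c); img=c['img'].astype(int)
    m=(img.sum(2)<230)&(img[...,2]>img[...,0]+15); k=np.zeros_like(m); k[roi[0]:roi[1],roi[2]:roi[3]]=1
    m&=k
    n,l,s,_=cv2.connectedComponentsWithStats(m.astype(np.uint8)); i=1+s[1:,4].argmax(); m=l==i; print(f,s[i])
    q=P[m]; q=q[(q[:,2]>.02)&(q[:,2]<.09)]; r=cv2.minAreaRect(q[:,:2].astype(np.float32)); print(r); 
    for y0 in np.arange(q[:,1].min(),q[:,1].max(),.02):
        a=q[(q[:,1]>=y0)&(q[:,1]<y0+.02)]
        if len(a): print(y0.round(3),'x',a[:,0].min().round(4),a[:,0].max().round(4),'ztop',np.percentile(a[:,2],97).round(4))
    # drawer front panel top
    mm=(abs(P[...,2]-.114)<.006)&(P[...,1]<.1)&(P[...,1]>-.02)
    if mm.sum(): h=P[mm]; print('panel',cv2.boxPoints(cv2.minAreaRect(h[:,:2].astype(np.float32))))
E
```

```text
t2 [317 266  73  16 959]
((0.49298095703125, 0.13927939534187317), (0.16615240275859833, 0.032997917383909225), 86.4386978149414)
0.056 x 0.4777 0.5009 ztop 0.0617
0.076 x 0.4778 0.5032 ztop 0.0628
0.096 x 0.4779 0.5057 ztop 0.0645
0.116 x 0.4781 0.508 ztop 0.0663
0.136 x 0.4783 0.5104 ztop 0.0674
0.156 x 0.4784 0.5107 ztop 0.0663
0.176 x 0.4789 0.5109 ztop 0.0662
0.196 x 0.4809 0.5136 ztop 0.066
0.216 x 0.4813 0.5134 ztop 0.0661
panel [[ 0.38509306  0.09980671]
 [ 0.38512453 -0.02009101]
 [ 0.9766587  -0.0199355 ]
 [ 0.97662723  0.09996222]]
w3 [ 227    0   37  133 4074]
((0.4939354360103607, 0.11265707015991211), (0.11825813353061676, 0.034399960190057755), 86.83391571044922)
0.054 x 0.4784 0.5036 ztop 0.0607
0.074 x 0.4782 0.5061 ztop 0.062
0.094 x 0.478 0.5092 ztop 0.0636
0.114 x 0.4778 0.5112 ztop 0.0647
0.134 x 0.4782 0.513 ztop 0.0655
0.154 x 0.4791 0.5142 ztop 0.0657
panel [[0.3876121  0.02047186]
 [0.6583859  0.01445829]
 [0.65875006 0.03085715]
 [0.3879763  0.03687072]]
```

Pin axis: x ≈ 0.496 at y = 0.15, yaw about −3°, front end at y ≈ 0.054. I'll move above the grasp point.

Request:
move_arm(linear=[[-0.002, 0.015, 0], [-0.003, 0.02, 0], [-0.003, 0.02, 0], [-0.003, 0.02, 0], [-0.003, 0.02, -0.01], [-0.003, 0.02, -0.02], [-0.003, 0.02, -0.02], [-0.002, 0.015, -0.01], [0, 0.004, 0], [0, 0, 0]], twist=[[0, 0, -0.8], [0, 0, 0], [0, 0, 0], [0, 0, 0], [0, 0, 0], [0, 0, 0], [0, 0, 0], [0, 0, 0], [0, 0, 0], [0, 0, 0]], grip=0.75)

```text
time: 6.4
eef_pos: [0.4814, 0.1464, 0.1615]
tcp_rot: [0.728, 0.685, -0.019, -0.011]
contact_force: [-0.6, -0.1, 0.9]
opening: 0.753
```

```bash
python3 - <<'E'
from h import *
st(); snap('wrist','w4.png')
E
```

```text
t 6.4 pos [0.4814 0.1464 0.1615] q [ 0.1   0.01  2.04 -0.01  1.14  0.16] F [-0.56 -0.15  0.9 ] op 0.753
y [ 0.997 -0.06  -0.042] yaw -3.45 z [-0.043 -0.009 -0.999]
```

View pics/w4.png

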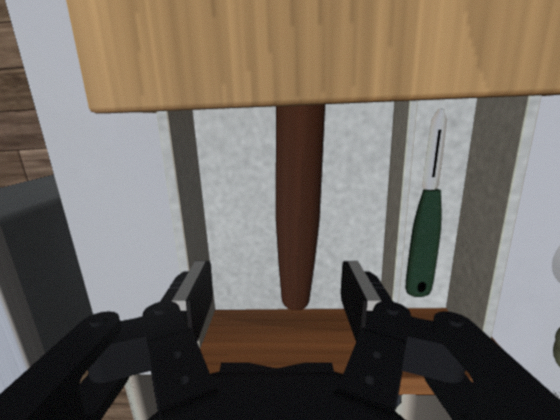

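The pin (295,300 up to 300,110) runs between the jaws, but the tool is tilted about 2.5° and 15 mm off in x. I'll correct that while descending.

Request:
move_arm(linear=[[0.008, 0.002, 0], [0.006, 0.002, -0.01], [0, 0, -0.01], [0, 0, 0]], twist=[[0.3, -1.5, 0], [0, -1, 0], [0, 0, 0], [0, 0, 0]])

```text
time: 6.78
eef_pos: [0.497, 0.1464, 0.1415]
tcp_rot: [0.729, 0.685, -0.001, 0.003]
contact_force: [-0.6, 0.5, -0.4]
opening: 0.752
```

```bash
python3 - <<'E'
from h import *
st()
E
```

```text
t 6.78 pos [0.497  0.1464 0.1415] q [ 0.09  0.05  2.04 -0.01  1.05  0.16] F [-0.65  0.52 -0.4 ] op 0.752
y [ 0.998 -0.063  0.003] yaw -3.6 z [ 0.003 -0.006 -1.   ]
```

Request:
move_arm(linear=[[-0.001, 0.002, -0.012], [0, 0, -0.015], [0, 0, -0.015], [0, 0, -0.015], [0, 0, -0.015], [0, 0, -0.01], [0, 0, 0]], twist=[[0, 0, 0.4], [0, 0, 0], [0, 0, 0], [0, 0, 0], [0, 0, 0], [0, 0, 0], [0, 0, 0]])

```text
time: 7.37
eef_pos: [0.4969, 0.1452, 0.0561]
tcp_rot: [0.727, 0.686, -0.0, 0.004]
contact_force: [-0.9, -0.0, -0.6]
opening: 0.75
```

```bash
python3 - <<'E'
from h import *
st(); snap('wrist','w5.png')
E
```

```text
t 7.37 pos [0.4969 0.1452 0.0561] q [ 0.09  0.18  2.08 -0.01  0.88  0.16] F [-0.89 -0.05 -0.64] op 0.75
y [ 0.998 -0.058  0.006] yaw -3.32 z [ 0.005 -0.007 -1.   ]
```

View pics/w5.png

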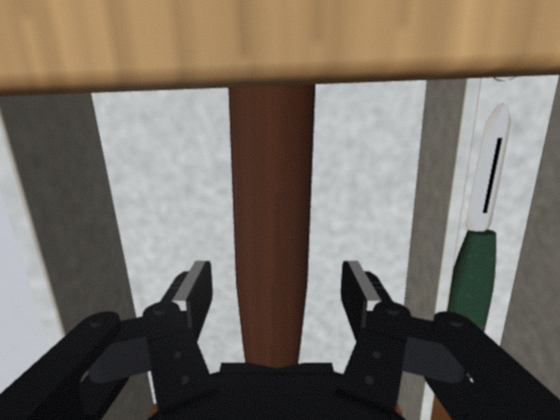

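The pin is centred between the pads, which sit at (195,290) and (355,290). I'll go down the last 15 mm and close.

Request:
move_arm(linear=[[0, 0.004, -0.008], [0, 0.002, -0.007], [0, 0, 0]], twist=[[0, 0, 0], [0, 0, 0], [0, 0, 0]])

```text
time: 7.67
eef_pos: [0.4991, 0.1517, 0.0428]
tcp_rot: [0.727, 0.686, 0.001, 0.006]
contact_force: [-0.2, -0.1, -0.3]
opening: 0.749
```

Request:
move_arm(linear=[[0, 0, 0], [0, 0, 0], [0, 0, 0], [0, 0, 0], [0, 0, 0], [0, 0, 0], [0, 0, 0], [0, 0, 0]], twist=[[0, 0, 0], [0, 0, 0], [0, 0, 0], [0, 0, 0], [0, 0, 0], [0, 0, 0], [0, 0, 0], [0, 0, 0]], grip=0, force=80)

```text
time: 8.33
eef_pos: [0.4994, 0.1522, 0.0437]
tcp_rot: [0.727, 0.687, 0.002, 0.006]
contact_force: [-0.6, 0.6, -0.8]
opening: 0.414
```

```bash
python3 - <<'E'
from h import *
st()
E
```

```text
t 8.33 pos [0.4994 0.1522 0.0437] q [ 0.1   0.2   2.08 -0.01  0.85  0.17] F [-0.58  0.64 -0.79] op 0.414
y [ 0.998 -0.057  0.012] yaw -3.28 z [ 0.012 -0.006 -1.   ]
```

The pin is held at opening 0.41 (about 35 mm). Now I'll tip its front end up while lifting.

Request:
move_arm(linear=[[0, -0.002, 0.011], [0, -0.003, 0.01], [0, -0.004, 0.01], [0, -0.004, 0.01], [0, 0, 0]], twist=[[-2.5, 0.2, 0], [-2.5, 0.2, 0], [-2.5, 0.2, 0], [-2.5, 0.2, 0], [0, 0, 0]])

```text
time: 8.75
eef_pos: [0.4969, 0.1374, 0.0836]
tcp_rot: [0.724, 0.683, -0.068, 0.066]
contact_force: [0.1, 0.4, -2.3]
opening: 0.415
```

```bash
python3 - <<'E'
from h import *
s=st(); M=Ro.from_quat(s['tcp_rot']).as_matrix(); print(M.round(3))
E
```

```text
t 8.75 pos [0.4969 0.1374 0.0836] q [ 0.16  0.17  2.04 -0.22  0.99  0.35] F [ 0.13  0.35 -2.25] op 0.415
y [ 0.998 -0.058  0.002] yaw -3.32 z [-0.009 -0.189 -0.982]
[[ 0.057  0.998 -0.009]
 [ 0.98  -0.058 -0.189]
 [-0.189  0.002 -0.982]]
```

Request:
move_arm(linear=[[0, -0.001, 0.009], [0, -0.001, 0.009], [0, -0.001, 0.009], [0, 0, 0.008], [0, 0, 0]], twist=[[-2.5, 0.2, 0], [-2.5, 0.2, 0], [-2.5, 0.2, 0], [-2.5, 0.2, 0], [0, 0, 0]])

```text
time: 9.17
eef_pos: [0.4944, 0.1342, 0.1159]
tcp_rot: [0.715, 0.675, -0.135, 0.123]
contact_force: [0.6, -0.8, -3.1]
opening: 0.416
```

```bash
python3 - <<'E'
from h import *
s=st(); M=Ro.from_quat(s['tcp_rot']).as_matrix(); 
d=M[:,0]; p=s['eef_pos']; print('rear est',(p+.202*d).round(3),'front',(p-.098*d).round(3))
snap('scene','s6.png');snap('top','t6.png');snap('wrist','w6.png')
E
```

```text
t 9.17 pos [0.4944 0.1342 0.1159] q [ 0.23  0.17  1.99 -0.39  1.13  0.48] F [ 0.58 -0.79 -3.11] op 0.416
y [ 0.998 -0.06  -0.007] yaw -3.42 z [-0.028 -0.358 -0.933]
rear est [0.505 0.322 0.043] front [0.489 0.043 0.151]
```

View pics/s6.png

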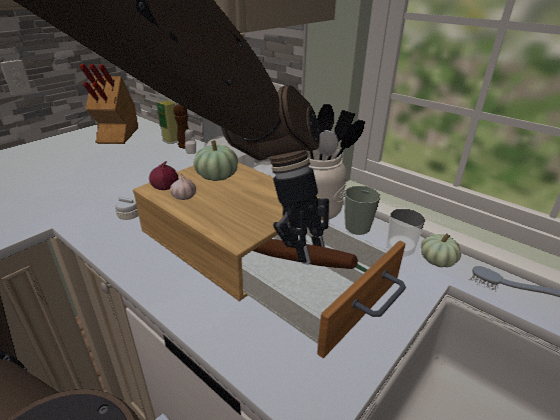

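View pics/w6.png

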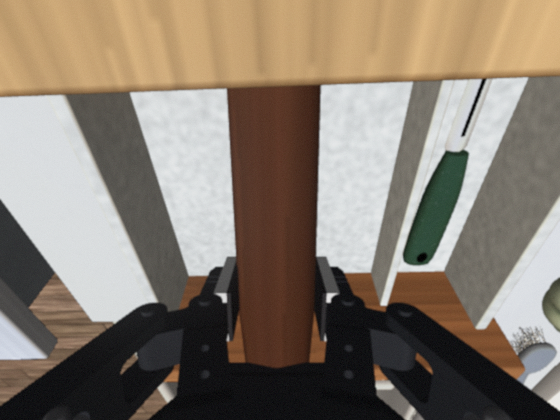

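The scene view shows the pin held with its front end near (350,262). I'll check the actual tilt from depth, in case it slipped.

```bash
python3 - <<'E'
from h import *
for f,roi in [('s6',(240,275,255,360)),('t6',(255,300,316,400)),('w6',(80,370,225,325))]:
    c=dict(np.load(f'pics/{f}.npz')); P=pts(c); img=c['img'].astype(int)
    m=(img.sum(2)<240)&(img[...,2]>img[...,0]+15); k=np.zeros_like(m); k[roi[0]:roi[1],roi[2]:roi[3]]=1
    q=P[m&k]; q=q[(q[:,2]>.03)&(q[:,2]<.2)&(abs(q[:,0]-.497)<.03)]
    print(f,len(q))
    for y0 in np.arange(.02,.24,.02):
        a=q[(q[:,1]>=y0)&(q[:,1]<y0+.02)]
        if len(a)>5: print(y0.round(3),'y med',np.median(a[:,1]).round(3),'x',a[:,0].min().round(4),a[:,0].max().round(4),'ztop',np.percentile(a[:,2],95).round(4))
    if len(q): print('miny',q[:,1].min())
E
```

```text
s6 1371
0.04 y med 0.049 x 0.4755 0.4982 ztop 0.164
0.06 y med 0.07 x 0.4745 0.4965 ztop 0.1609
0.08 y med 0.09 x 0.4738 0.5031 ztop 0.1543
0.1 y med 0.11 x 0.4734 0.4991 ztop 0.1489
0.12 y med 0.127 x 0.4738 0.5117 ztop 0.1432
0.14 y med 0.153 x 0.4741 0.4994 ztop 0.1361
0.16 y med 0.171 x 0.475 0.4854 ztop 0.1201
0.18 y med 0.19 x 0.476 0.4865 ztop 0.1148
0.2 y med 0.21 x 0.4774 0.4989 ztop 0.1106
0.22 y med 0.23 x 0.4682 0.5037 ztop 0.1046
miny 0.03984751650666064
t6 411
0.02 y med 0.034 x 0.4683 0.5265 ztop 0.0651
0.04 y med 0.058 x 0.4771 0.5024 ztop 0.1618
0.06 y med 0.07 x 0.4771 0.5028 ztop 0.1593
0.08 y med 0.091 x 0.476 0.5058 ztop 0.1524
0.1 y med 0.105 x 0.4763 0.5062 ztop 0.1486
miny 0.033015237240799925
w6 22585
0.02 y med 0.034 x 0.5129 0.5237 ztop 0.1079
0.08 y med 0.098 x 0.4769 0.5096 ztop 0.1398
0.1 y med 0.112 x 0.4763 0.512 ztop 0.1449
0.12 y med 0.131 x 0.4763 0.514 ztop 0.1406
0.14 y med 0.15 x 0.4766 0.5137 ztop 0.133
0.16 y med 0.17 x 0.4784 0.5145 ztop 0.1259
0.18 y med 0.19 x 0.4795 0.5151 ztop 0.1175
0.2 y med 0.21 x 0.4804 0.5162 ztop 0.1098
0.22 y med 0.226 x 0.4929 0.5123 ztop 0.1294
miny 0.03223934440739685
```

The pin tilts about 21°, with its front at z ≈ 0.15 and its top 12 mm under the board edge. I'll hold briefly, then draw it out along the slant.

Request:
move_arm(linear=[[0, 0, 0], [0, 0, 0], [0, -0.009, 0.0035], [-0.001, -0.0185, 0.007], [-0.001, -0.0185, 0.007], [-0.001, -0.0185, 0.007], [0, 0, 0]], twist=[[0, 0, 0], [0, 0, 0], [0, 0, 0], [0, 0, 0], [0, 0, 0], [0, 0, 0], [0, 0, 0]])

```text
time: 9.9
eef_pos: [0.4877, 0.0633, 0.1368]
tcp_rot: [0.715, 0.675, -0.138, 0.119]
contact_force: [0.7, -0.2, -2.8]
opening: 0.414
```

```bash
python3 - <<'E'
from h import *
s=st(); M=Ro.from_quat(s['tcp_rot']).as_matrix(); 
d=M[:,0]; p=s['eef_pos']; print('rear est',(p+.202*d).round(3),'front',(p-.098*d).round(3))
E
```

```text
t 9.9 pos [0.4877 0.0633 0.1368] q [ 0.1   0.08  2.05 -0.4   1.12  0.35] F [ 0.68 -0.18 -2.84] op 0.414
y [ 0.998 -0.06  -0.016] yaw -3.45 z [-0.037 -0.356 -0.934]
rear est [0.498 0.252 0.065] front [ 0.483 -0.028  0.172]
```

Request:
move_arm(linear=[[0, -0.012, 0.006], [0, -0.0185, 0.008], [-0.001, -0.0185, 0.008], [0, -0.015, 0.008], [0, 0, 0.02], [0, 0, 0.025], [0, 0, 0.025], [0, 0, 0.02], [0, 0, 0]], twist=[[0, 0, 0], [0, 0, 0], [0, 0, 0], [0, 0, 0], [0, 0, 0], [0, 0, 0], [0, 0, 0], [0, 0, 0], [0, 0, 0]])

```text
time: 10.65
eef_pos: [0.4814, -0.0069, 0.2576]
tcp_rot: [0.717, 0.673, -0.139, 0.114]
contact_force: [1.7, 0.3, -2.1]
opening: 0.419
```

```bash
python3 - <<'E'
from h import *
s=st(); M=Ro.from_quat(s['tcp_rot']).as_matrix(); 
d=M[:,0]; p=s['eef_pos']; print('rear est',(p+.202*d).round(3),'front',(p-.098*d).round(3))
E
```

```text
t 10.65 pos [ 0.4814 -0.0069  0.2576] q [-0.05 -0.11  2.   -0.37  1.31  0.12] F [ 1.74  0.31 -2.1 ] op 0.419
y [ 0.997 -0.068 -0.024] yaw -3.88 z [-0.047 -0.351 -0.935]
rear est [0.492 0.182 0.186] front [ 0.476 -0.098  0.292]
```

The rear end is clear of the board. I'll level it and raise it further.

Request:
move_arm(linear=[[0, 0, 0.005], [0, 0, 0.005], [0, 0, 0.005], [0, 0, 0.005], [0, 0, 0.005], [0, 0, 0.005], [0, 0, 0.005], [0, 0, 0], [0, 0, 0], [0, 0, 0], [0, 0, 0], [0, 0, 0]], twist=[[2.9, 0, 0], [2.9, 0, 0], [2.9, 0, 0], [2.9, 0, 0], [2.9, 0, 0], [2.9, 0, 0], [2.9, 0, 0], [0, 0, 0], [0, 0, 0], [0, 0, 0], [0, 0, 0], [0, 0, 0]])

```text
time: 11.65
eef_pos: [0.4762, -0.0059, 0.2787]
tcp_rot: [0.726, 0.687, -0.018, -0.025]
contact_force: [-0.9, 0.1, -2.0]
opening: 0.412
```

```bash
python3 - <<'E'
from h import *
s=st(); M=Ro.from_quat(s['tcp_rot']).as_matrix(); 
d=M[:,0]; p=s['eef_pos']; print('rear est',(p+.202*d).round(3),'front',(p-.098*d).round(3), 'dq',s['dq'].round(3))
snap('scene','s8.png');c=snap('top','t8.png'); P=pts(c)
print(P[265:290:4,325:420:8,2].round(3))
h=P[(abs(P[...,2]-.114)<.005)&(P[...,1]<.06)&(P[...,1]>0)&(P[...,0]<.67)]; print('panel y',h[:,1].min(),h[:,1].max())
E
```

```text
t 11.65 pos [ 0.4762 -0.0059  0.2787] q [-0.22 -0.16  1.97 -0.    1.39 -0.17] F [-0.89  0.06 -2.  ] op 0.412
y [ 0.997 -0.054 -0.062] yaw -3.08 z [-0.061  0.011 -0.998]
rear est [0.487 0.196 0.28 ] front [ 0.471 -0.104  0.278] dq [ 0.01   0.008  0.012 -0.005 -0.007  0.007]
[[0.022 0.022 0.026 0.277 0.288 0.291 0.292 0.291 0.29  0.288 0.287 0.292]
 [0.025 0.031 0.29  0.294 0.296 0.297 0.296 0.296 0.3   0.301 0.298 0.298]
 [0.023 0.027 0.291 0.294 0.295 0.295 0.3   0.297 0.303 0.301 0.3   0.301]
 [0.028 0.025 0.286 0.29  0.293 0.294 0.294 0.296 0.298 0.298 0.301 0.298]
 [0.03  0.025 0.024 0.027 0.281 0.286 0.288 0.293 0.292 0.294 0.295 0.296]
 [0.028 0.023 0.025 0.025 0.028 0.024 0.027 0.027 0.033 0.037 0.11  0.28 ]
 [0.025 0.025 0.024 0.027 0.021 0.027 0.024 0.028 0.026 0.037 0.114 0.001]]
panel y 0.01534264086545062 0.037336496445349934
```

View pics/s8.png

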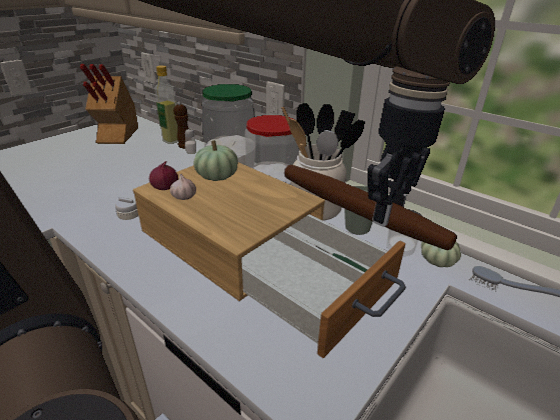

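View pics/t8.png

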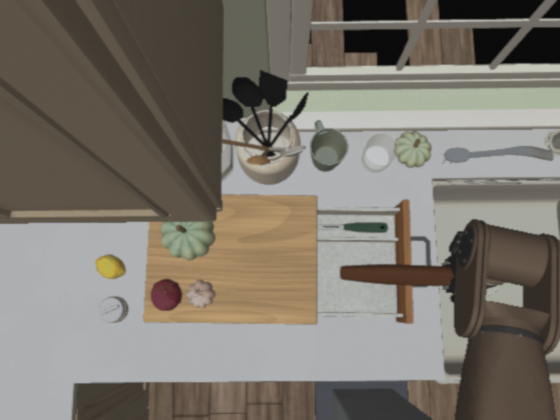

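The pin is level at z ≈ 0.28, from (288,172) to (452,240) in the scene view. The drawer is still open and the bystanders look unmoved. I'll let it settle for half a second, then hand in.

Request:
move_arm(linear=[[0, 0, 0], [0, 0, 0], [0, 0, 0], [0, 0, 0], [0, 0, 0], [0, 0, 0]], twist=[[0, 0, 0], [0, 0, 0], [0, 0, 0], [0, 0, 0], [0, 0, 0], [0, 0, 0]])

```text
time: 12.25
eef_pos: [0.4764, -0.005, 0.2789]
tcp_rot: [0.725, 0.688, -0.018, -0.025]
contact_force: [-0.2, -0.2, -2.4]
opening: 0.413
```

```bash
python3 - <<'E'
from h import *
s=st(); print(s['dq'].round(3)); print(sign_off())
E
```

```text
t 12.25 pos [ 0.4764 -0.005   0.2789] q [-0.22 -0.16  1.97 -0.    1.39 -0.17] F [-0.24 -0.18 -2.39] op 0.413
y [ 0.997 -0.052 -0.061] yaw -2.98 z [-0.06   0.011 -0.998]
[ 0.002  0.002 -0.001  0.001  0.    -0.   ]
the job is handed in; nothing more can be done
None
```

The rolling pin is out of the drawer and held in the gripper. I handed the job in at about 12.3 s; hand-in gave no verdict.

- **Drawer:** I hooked the bar handle with the closed fingers and pulled until the force rose to about 35 N at the stop. In the last pictures the front panel was still fully out.
- **Tip and draw:** I gripped the pin about 95 mm behind its front end and tipped it to about 21°. Depth readings put the front end at about z = 0.15 m, with the rear still under the top board. I then drew it out along that slant, and no force reading on the way showed contact.
- **Last checks:** The pin was level within about 2°, at about z = 0.28 m, and still. The gripper held at opening 0.41, with about 2.4 N of downward load, roughly the pin's weight.
- **Things not to disturb:** The squash, onion, garlic, mug and tumbler look unmoved in the pictures, but I did not measure their positions.

The tool ended about 3.5° off vertical, sideways to the pin, which does not affect its level. No check failed or disagreed.

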